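Hang the test-tube carrier up to drip-dry

TASK

Set up the rinsed test tubes to drip-dry. First set the round drip pan flat on the bench, centred beneath the peg of the drip stand; then lift the test-tube carrier out of the rinse tub, keep it upright, and hang it by the eye of its handle on the peg, between the upturned tip and the collar, so that it hangs free over the pan. Leave the bottle and the jar where they are.

Things in the scene. Friction and masses are not known exactly. Their poses are not given: they have to be found in the camera images.
- stand: Drip stand, fixed. Origin on the bench straight under the seat of its level steel peg. Peg 10 mm thick along x, centre line 200 mm up, from the post (16 mm thick, x = 85; head block 26 mm wide, top 211 mm up) to its free end at x = -24, which points roughly to the robot. Base plate 100 mm wide, 14 mm high, x = 70 to 160. In front of it the bench under the peg is free.
- seat (a point): Where the eye belongs: on top of the peg, 205 mm above the stand's origin, same axes. It lies between the peg's upturned tip (x = -32 to -19 mm, rising to 212 mm above the bench) and a blue collar disc (40 mm across, x = 21 to 26 mm) that stops the eye.
- tub: White open rinse tub, fixed to the bench (no water in it), outside 120 mm along its x, 130 mm along its y, 85 mm high, walls and floor 5 mm thick. Origin at the centre of its underside, z up.
- carrier: Loose test-tube carrier, 0.22 kg, standing in the tub. Steel frame 44 mm along x, 64 along y, 62 high, three capped tubes (to 72 mm), a 10 mm stem, on top an orange upright square plate 54 mm wide along y, 8 thick along x, 107 to 161 mm up, with a round eye. Grip the plate from above by its side edges, 54 mm apart along y. Origin: centre of its underside.
- eye (a point): Centre of the eye: a 32 mm hole along x through the orange plate, 134 mm above the carrier's underside, carrier's axes. Either face may go on first. Hanging on the peg it lies 11 mm below the peg's centre line, 189 mm above the bench; the underside is then 55 mm up.
- pan: Loose drip pan, 0.25 kg: one yellow plastic piece, a round dish, 112 mm across at the rim and 18 mm high, with a straight bar handle along its -x. The handle runs from 52 to 144 mm from the dish's centre, is 16 mm wide (along y) and spans 3 to 25 mm above the bench. Origin at the centre of the dish's underside, z up. It slides easily on the bench.
- pan_handle (a point): Point on the pan's handle at which to grip it, 110 mm from the dish's centre along the pan's -x, 16 mm above its underside; same axes as the pan.
- bottle: Bystander: amber reagent bottle with white cap and paper label, 70 mm across, 157 mm high, standing upright. Origin at the centre of its underside.
- jar: Bystander: white jar with black cap, 72 mm across, 100 mm high, standing upright. Origin at the centre of its underside.
Not all that is in view belongs to the job. Of the things like the pan, leave any that is green; of the rest the larger one is meant.

How it is judged:
By the outcome, as a careful person would: the job done as asked, in the order asked, and still so for the second after the job is handed in, with the robot touching nothing.
It also fails if it takes over 62 s, if anything falls off the work surface, if the arm or the gripper's body presses on something with over 40 N, if the wrist force passes 120 N, or if a joint passes its speed limit or range.

ROBOT

A 6-joint arm with a two-finger parallel gripper is mounted at the origin on the work surface. World frame = base frame: x ahead of the robot, y to its left, z up, the work surface at z = 0. Lengths are in mm, angles in degrees, forces in N, time in s.
With the tool pointing down it reaches from about 325 to 1000 mm from the base axis. Payload 5.1 kg.
Tool frame: the origin (TCP) lies midway between the tips of the shut fingers; the grasp point (between the pads) lies 19 mm behind it; z points along the fingers, x is the direction in which the jaws open and shut, and the axes are right-handed (so a half turn about z gives the same grasp; the last joint's range is limited). The gripper opens to 85 mm and grips with 20 to 120 N. Pads are 22 mm wide; open, the fingers measure 114 mm over their backs; the gripper's body (76 mm by 85 mm) begins 54 mm behind the grasp point. The pads swing forward as they close: fully open they stand 13 mm farther back than shut.
Start: joints at [69.294, 7.093, 94.555, -0, 78.352, -4.733], TCP at [178.903, 624.883, 231.322] pointing down, gripper open.
Joint ranges: [-149.61, 149.61], [-58.7, 133.49], [1.44, 155.28], [-77.14, 257.14], [18.33, 153.61], [-166.67, 166.67]. Speed limits (degrees/s): [147.25, 147.25, 180, 180, 180, 180].

INTERFACE

Orientations are given as a 3x3 rotation matrix whose columns are the frame's x, y, z axes.
In Python, from plant import env, imaging, hand_in, nets gives the robot as it stands.
- The arm moves only by the tool play_rows, never from a script. Its argument "commands" is a list of rows, each a list of 7 numbers: the turn, a rotation vector about the world's x, y, z in degrees, then the shift along the world's x, y, z in mm, then the finger opening in mm, from 0 to 85.4. In form: [[ax, ay, az, x, y, z, gripper], ...]. A call has 1 to 8 rows; each row is the pose to reach, as a shift and turn from the pose commanded when the call began; what a row does not reach only later rows make up. A row lasts 1/12 s, in which the tool goes at most 41.7 mm and 7.16 degrees, less where a joint would pass 70% of its speed; a pose out of reach is approached as far as the arm can. A call with a gripper value outside its range is refused whole. The fingers move at their own pace and stop on an object; "force" is the grip in N (left out, the last holds). Time passes only in rows, so rows that repeat a pose let the fingers close. It gives the time, the measured TCP pose, the force and the opening at its end, in the units of the state.
- env.observe(): the state, without advancing time (a new reading comes with each control period).
- imaging.get_image(name): name is "side" or "top"; returns a dict with "image" (420x560x3 uint8, red, green, blue), "z_map" (420x560 float32, mm along the optical axis (not along the pixel's ray), 0 where there is no reading), "mtx" (3x3 intrinsics, pixels), "R" (3x3) and "t" (3): a world point X has camera coordinates R X + t. Camera axes: x right, y down, z forward; pixel columns grow to the right and rows downward; lengths in mm; the calibration is good to about 2 mm. A picture is of the moment at which its call begins.
- hand_in(): hands the job in, once; it reports no verdict.
Trained networks look in a picture, given as the dict that the camera call returned (one of the last four; its "shot" number tells which), for a name from the list of things; names that differ only in an ending like _2 or _b are one class to them, and where a whole thing is asked for, a point or a joint stands for the part that bears it (a point fixed in the world has none). Each returns a list of dicts, best first, with "score" (0 to 1); they miss things now and then, are a little off and sometimes report something else, mostly with a low value. They report only what shows in the picture. A call takes as long as a camera call. They do not tell look-alikes from the thing itself.
- nets.look_for(picture, name): "extent" ([left, top, right, bottom] in pixels, round what is visible of it).
- nets.regions_of(picture, name): "region" (420x560 bool, what is visible of it) and "extent" ([left, top, right, bottom] in pixels, round what is visible of it).
- nets.landmark_of(picture, name): "location" ([column, row] in pixels: a listed point, or the origin of a listed thing).
The state is a dict: "time": time; "joint_positions": joint angles; "joint_velocities": joint speeds; "tau": joint torques, N m; "tool_pos": TCP position; "ee_rot": TCP orientation; "wrist_force": force on the tool from outside, world axes, zero at the start; "torque": the same for the moment, N m; "finger_gap": opening from 0.0 (shut) to 1.0 (fully open).
Only numpy, scipy, OpenCV 4.12 (cv2) and the standard library are available. Lean on these libraries where they do the work, as an engineer would, in place of code of your own. Each camera call takes 0.05 s, during which the arm holds its last target.

## Working session

There is one attempt and no reset: what is moved stays moved. The work goes in short steps, Python scripts to look and compute and a tool call to move; the robot and the scene stay as the last step left them, time stands still between calls to the robot, and variables do not carry over. Pictures are saved under pics/ and viewed, and the job is handed in when it is done.

Besides the shell and the picture viewer there is one more tool, called after ">>>" as name(argument=value, ...) on one line, values as JSON. play_rows: Moves the arm, as the interface text tells. Its arguments: {"type":"object","properties":{"commands":{"type":"array"},"force":{"type":"number"}},"required":["commands"]}

```bash
mkdir -p pics; cat > h.py <<'E'
import numpy as np, cv2
from plant import env, imaging, hand_in, nets
def save(p,n): cv2.imwrite('pics/'+n+'.png', cv2.cvtColor(p['image'],cv2.COLOR_RGB2BGR))
def back(p,u,v,z=None):
    # z array/scalar depth
    K=p['mtx'];R=np.array(p['R']);t=np.array(p['t'])
    u=np.atleast_1d(u).astype(float);v=np.atleast_1d(v).astype(float)
    if z is None: z=p['z_map'][v.round().astype(int),u.round().astype(int)]
    c=np.stack([(u-K[0][2])/K[0][0]*z,(v-K[1][2])/K[1][1]*z,z*np.ones_like(u)],1)
    return (c-t)@R
def onplane(p,u,v,h):
    a=back(p,u,v,1.0)[0]; R=np.array(p['R']);c=-R.T@np.array(p['t'])
    d=a-c; return c+d*(h-c[2])/d[2]
def proj(p,X):
    K=np.array(p['mtx']);c=np.atleast_2d(X)@np.array(p['R']).T+np.array(p['t'])
    q=c@K.T; return q[:,:2]/q[:,2:]
E
python3 - <<'E'
from h import *
np.set_printoptions(precision=1,suppress=True)
for n in ['side','top']:
    p=imaging.get_image(n); save(p,n+'0')
    R=np.array(p['R']); print(n,'cam at',-R.T@p['t'],'axis',R[2])
    for k in ['pan','pan_handle','carrier','eye','stand','seat','tub','bottle','jar']:
        for r in nets.landmark_of(p,k)[:3]:
            print(k,'lm',round(r['score'],2),np.array(r['location']), back(p,*r['location']))
        for r in nets.look_for(p,k)[:3]: print('   box',round(r['score'],2),np.array(r['extent']))
print(env.observe())
E
```

```text
side cam at [  398.1 -1120.3   785.3] axis [ 0.1  0.8 -0.5]
pan lm 0.86 [184.  335.7] [[ 322.2 -407.7    3.6]]
pan lm 0.81 [338.1 367.7] [[ 612.2 -512.4    4. ]]
pan lm 0.56 [292.1 302.1] [[ 550.6 -336.     6.2]]
   box 0.96 [297.8 336.3 360.4 384.4]
   box 0.83 [144.4 308.3 210.6 399.3]
   box 0.64 [226.1 276.7 318.7 321.6]
pan_handle lm 0.9 [246.2 296.6] [[ 451.9 -329.6   24.2]]
pan_handle lm 0.64 [259.2 158.2] [[531.3 237.5  50.3]]
pan_handle lm 0.57 [306.7 345.1] [[ 561.5 -457.3    8.4]]
   box 0.87 [299.3 336.4 357.9 385. ]
   box 0.79 [143.4 311.8 213.2 394.1]
   box 0.7 [230.4 279.2 319.7 322. ]
carrier lm 0.62 [257.  159.1] [[524.1 232.4  50.2]]
carrier lm 0.37 [289.2 300.3] [[ 545.8 -326.1    2.2]]
   box 0.63 [252.8 132.3 265.7 145.1]
eye lm 0.53 [259.  120.4] [[534.6 292.6 150.8]]
   box 0.78 [252.5 111.6 266.2 146.5]
   box 0.6 [294.  150.5 363.7 232. ]
seat lm 0.63 [307.6 154.4] [[704.6 351.4  -2.7]]
   box 0.76 [296.3 151.1 364.8 236.1]
tub lm 0.64 [260.6 158.1] [[535.6 237.2  50.6]]
   box 0.92 [234.  129.8 278.4 171.2]
bottle lm 0.73 [309.8 155.1] [[710.6 343.4  -1.3]
[... 1405 characters left out ...]

   box 0.98 [139.3 116.1 175.9 152.5]
   box 0.57 [353.  182.7 396.8 257.6]
   box 0.15 [ 97.8 204.9 144.4 225.5]
jar lm 0.73 [337.6 137.7] [[ 707.6 -222.4   99.9]]
jar lm 0.24 [138.4 217.2] [[526.7 290.   45.7]]
   box 0.65 [319.7 114.8 350.7 153. ]
{'time': 1.9, 'joint_positions': array([69.3,  7.1, 94.6,  0. , 78.4, -4.7]), 'joint_velocities': array([-0.1,  0. , -0. , -0.1,  0. ,  0. ]), 'tau': array([ -0. , -42.4, -36.6,  -0. ,   0. ,  -0. ]), 'tool_pos': array([178.9, 624.9, 231.3]), 'ee_rot': array([[ 0.3,  1. , -0. ],
       [ 1. , -0.3,  0. ],
       [ 0. , -0. , -1. ]]), 'wrist_force': array([-0. ,  1.3,  0.2]), 'torque': array([ 0. ,  0.1, -0. ]), 'finger_gap': 1.0025240318859092}
```

View images.

View pics/side0.png

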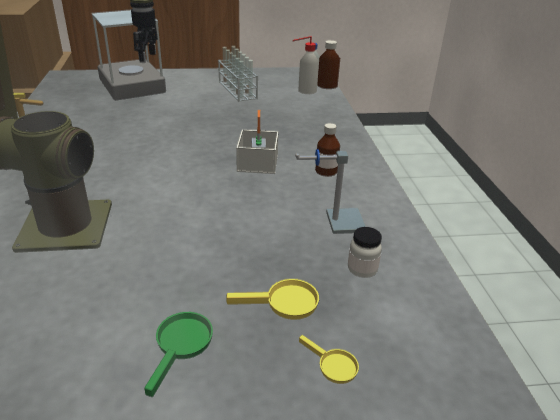

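View pics/top0.png

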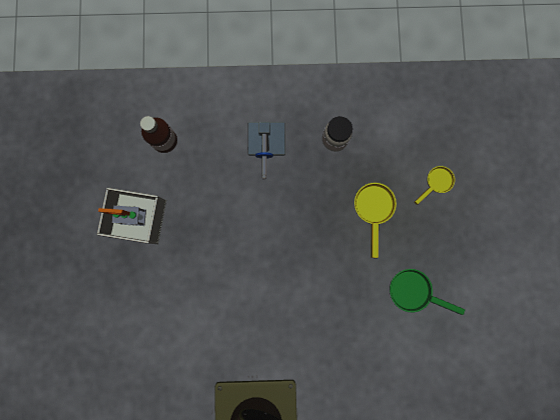

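```bash
python3 - <<'E'
from h import *
np.set_printoptions(precision=1,suppress=True)
import pickle
P={n:imaging.get_image(n) for n in ['top','side']}
pickle.dump(P,open('P0.pkl','wb'))
for n,p in P.items():
    hsv=cv2.cvtColor(p['image'],cv2.COLOR_RGB2HSV)
    ys,xs=np.mgrid[0:420,0:560]
    W=back(p,xs.ravel(),ys.ravel(),p['z_map'].ravel()).reshape(420,560,3)
    ok=p['z_map']>0
    x,y,z=W[...,0],W[...,1],W[...,2]
    yel=(hsv[...,0]>22)&(hsv[...,0]<34)&(hsv[...,1]>130)
    lab,st=cv2.connectedComponents(yel.astype(np.uint8))
    cnt,l2,stt,cen=cv2.connectedComponentsWithStats(yel.astype(np.uint8))
    print(n,stt[1:][stt[1:,4]>60])
    i=1+np.argmax(stt[1:,4]); m=(l2==i)&ok
    w=W[m]; print('pan pts',len(w),'z rng',np.percentile(w[:,2],[2,20,50,80,98]))
    # dish outer fit via min enclosing of |.|: fit ellipse of rim -> use points near dish
    h=w[(w[:,2]>14)]
    c=w.mean(0); 
    rim=w[(w[:,2]>11)&(w[:,0]>w[:,0].max()-118)]
    A=np.c_[2*rim[:,:2],np.ones(len(rim))]; s=np.linalg.lstsq(A,(rim[:,:2]**2).sum(1),rcond=None)[0]
    print('rim fit',s[:2],np.sqrt(s[2]+s[:2]@s[:2]),len(rim))
    hd=w[w[:,0]<w[:,0].max()-125]; print('handle mean',hd.mean(0),len(hd), 'xmin',w[:,0].min(),'xmax',w[:,0].max(),w[:,1].min(),w[:,1].max())
    (vx,vy,x0,y0)=cv2.fitLine(hd[:,:2].astype(np.float32),cv2.DIST_L2,0,.01,.01).ravel(); print('handle dir',np.degrees(np.arctan2(vy,vx)),x0,y0)
    # peg
    m=ok&(z>188)&(z<216)&(x>560)&(x<780)&(abs(y+40)<60); w=W[m]; print('peg',len(w)); 
    for a in np.argsort(w[:,0])[::max(1,len(w)//45)]: print(w[a],end=' ')
    print()
    blue=m&(hsv[...,0]>100)&(hsv[...,0]<130)&(hsv[...,1]>150); bl=W[ok&(hsv[...,0]>100)&(hsv[...,0]<130)&(hsv[...,1]>150)&(z>150)]
    print('blue',len(bl),bl.mean(0) if len(bl) else '', bl.min(0),bl.max(0))
    o=ok&(hsv[...,0]<14)&(hsv[...,1]>150)&(abs(x-530)<90)&(abs(y-290)<90); w=W[o]
    print('orange',len(w),w.mean(0),w.min(0),w.max(0)); t=w[w[:,2]>150] 
    if len(t)>3:
        print('top edge',len(t),t.mean(0)); (vx,vy,x0,y0)=cv2.fitLine(t[:,:2].astype(np.float32),cv2.DIST_L2,0,.01,.01).ravel(); print(np.degrees(np.arctan2(vy,vx)),np.ptp(t@[vx,vy,0]))
# upscaled crops
t=P['top']['image']; s=P['side']['image']
f=lambda a,k: cv2.cvtColor(cv2.resize(a,None,fx=k,fy=k,interpolation=cv2.INTER_CUBIC),cv2.COLOR_RGB2BGR)
cv2.imwrite('pics/c1.png',np.hstack([f(t[180:250,90:170],5),f(t[115:185,225:305],5)]))
cv2.imwrite('pics/c2.png',np.hstack([f(s[100:180,220:290],5),f(s[140:220,290:360],5)]))
E
```

```text
top [[ 415  166   40   38  658]
 [ 354  183   43   75 1519]]
pan pts 1516 z rng [-0.2  3.   5.4 17.7 27. ]
rim fit [ 549.9 -324.4] 53.26453881491787 222
handle mean [ 443.8 -318.    24.9] 167 xmin 408.5172103472673 xmax 606.5663262527391 -387.1492741110897 -269.82028305680524
handle dir -4.6356273 443.84662 -318.02386
peg 373
[589.6 -39.5 213.3] [594.1 -39.6 213.4] [598.1 -41.6 203.6] [603.1 -41.7 201.4] [607.  -41.8 204.6] [611.8 -39.7 203.4] [616.2 -35.4 204.4] [620.9 -42.1 202.8] [625.3 -37.8 204. ] [629.8 -37.9 204.3] [634.7 -42.4 202.6] [638.9 -35.9 204.9] [641.2 -56.  202.3] [641.7 -49.5 210.9] [641.8 -22.  193.6] [642.  -26.4 192.3] [642.3 -22.9 211.2] [643.  -49.6 214.8] [645.5 -54.1 213.3] [654.8 -42.9 204.5] [658.8 -36.4 207.2] [663.6 -36.5 206.5] [668.5 -41.  204.8] [673.1 -43.4 204.6] [677.9 -41.2 204.1] [682.  -41.4 205.8] [687.  -43.7 204.4] [691.7 -50.3 195.5] [692.3 -37.  202.5] [692.6 -48.  192.5] [693.6 -28.2 206.9] [694.3 -39.6 211.5] [695.4 -46.4 214.9] [696.8 -41.9 210.6] [699.1 -48.6 210. ] [700.6 -35.4 213.6] [701.5 -50.9 209.3] [703.5 -46.5 210.7] [705.  -46.6
[... 1193 characters left out ...]
[675.2 -46.4 206.8] [679.5 -39.5 203. ] [683.5 -44.5 202.7] [688.  -46.5 203.6] [692.7 -48.7 201.9] [694.7 -55.3 191.4] [695.3 -51.2 194.8] [695.9 -44.1 204.8] [697.2 -55.3 191.3] [698.7 -52.3 209.1] [700.  -34.8 210.9] [701.7 -49.4 210.2] [702.7 -45.  210.6] [703.8 -56.9 197.5] [705.3 -56.2 208.2] [706.1 -52.7 209.1] [708.3 -56.5 202.7] [709.6 -47.1 211.5] [710.7 -54.2 209.7] [711.8 -59.7 209.8] [714.  -39.8 210.3] [715.1 -35.  210.5] [716.5 -50.4 210.2] [717.9 -44.6 209.9] [720.1 -53.7 192.4] 
blue 36 [650.6 -20.6 205.6] [643.1 -64.6 160.4] [ 855.5 1064.7  220.4]
orange 34 [533.2 299.7 148.9] [530.3 279.3 112.6] [539.  342.8 167.6]
top edge 21 [533.8 306.8 162.3]
83.50168 64.02053229688698
```

View pics/c1.png

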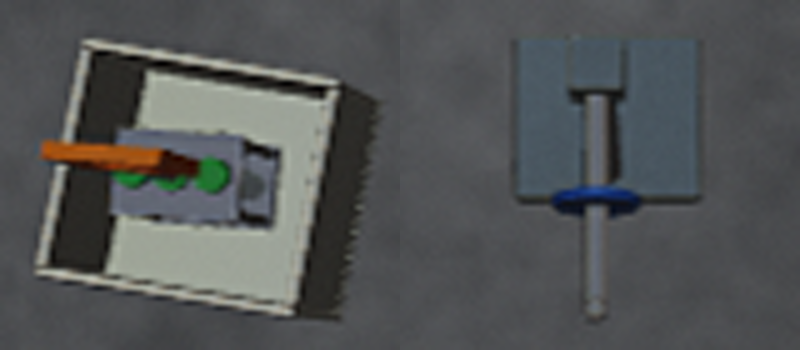

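View pics/c2.png

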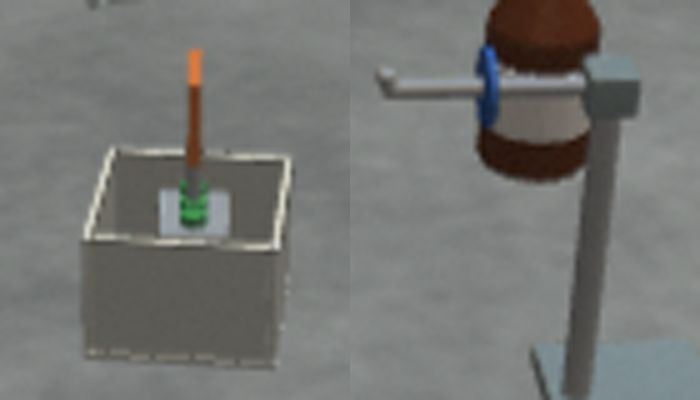

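```bash
cat > fit.py <<'E'
from h import *
from scipy.optimize import minimize
def yelmask(p):
    hsv=cv2.cvtColor(p['image'],cv2.COLOR_RGB2HSV)
    return ((hsv[...,0]>22)&(hsv[...,0]<34)&(hsv[...,1]>130)).astype(np.uint8)
def panrender(p,x,y,a,S=4):
    im=np.zeros((420*S,560*S),np.uint8); th=np.linspace(0,2*np.pi,90,endpoint=False)
    c,s=np.cos(a),np.sin(a); R=np.array([[c,-s,0],[s,c,0],[0,0,1]])
    def poly(pts):
        q=proj(p,np.array(pts)@R.T+[x,y,0]); q=((q+.5)*S*16).astype(np.int32)
        cv2.fillConvexPoly(im,cv2.convexHull(q),255,shift=4)
    poly([[56*np.cos(t),56*np.sin(t),18] for t in th]+[[46*np.cos(t),46*np.sin(t),0] for t in th])
    poly([[u,v,w] for u in(-52,-144) for v in(-8,8) for w in(3,25)])
    return cv2.resize(im,(560,420),interpolation=cv2.INTER_AREA)/255.
def panfit(p,x0):
    m=yelmask(p); n,l,st,c=cv2.connectedComponentsWithStats(m)
    i=1+np.argmax(st[1:,4]); m=(l==i).astype(float)
    f=lambda v: abs(panrender(p,v[0],v[1],np.radians(v[2]))-m).sum()
    r=minimize(f,x0,method='Nelder-Mead',options=dict(initial_simplex=np.array([x0]*4)+np.vstack([np.zeros(3),np.diag([6,6,4])]),xatol=.05,fatol=.1))
    return r.x,r.fun/m.sum()
E
python3 - <<'E'
from fit import *
import pickle
np.set_printoptions(precision=1,suppress=True)
P=pickle.load(open('P0.pkl','rb'))
for n,p in P.items(): print(n,panfit(p,[550,-327,-4.6]))
for n,p in P.items():
    ys,xs=np.mgrid[0:420,0:560]; W=back(p,xs.ravel(),ys.ravel(),p['z_map'].ravel()).reshape(420,560,3)
    x,y,z=np.moveaxis(W,2,0)
    m=(z>188)&(z<210)&(x>596)&(x<690)&(abs(x-643)>6)&(abs(y+43)<12)
    w=W[m].astype(np.float32); vx,vy,x0,y0=cv2.fitLine(w[:,:2],cv2.DIST_L2,0,.01,.01).ravel(); print(n,'peg yaw',np.degrees(np.arctan2(vy,vx)),'y at 620',y0+vy/vx*(620-x0))
    t=W[(z>162)&(z<170)&(abs(x-530)<40)&(abs(y-310)<60)].astype(np.float32)
    if len(t)>5: vx,vy,x0,y0=cv2.fitLine(t[:,:2],cv2.DIST_L2,0,.01,.01).ravel();s=(t[:,:2]-[x0,y0])@[vx,vy]; print('plate',len(t),np.degrees(np.arctan2(vy,vx)),x0,y0,(s.min()+s.max())/2,np.ptp(s))
    w=W[(z>82)&(z<90)&(abs(x-530)<90)&(abs(y-290)<90)].astype(np.float32); print('tub',len(w),cv2.minAreaRect(w[:,:2]))
    # base plate
    w=W[(z>10)&(z<19)&(x>660)&(x<800)&(abs(y+43)<70)].astype(np.float32); print('base',len(w),cv2.minAreaRect(w[:,:2]))
o=env.observe(); r=np.array(o['ee_rot']);print(o['time'],o['tool_pos'],'yaw',np.degrees(np.arctan2(r[1,0],r[0,0])))
E
```

```text
top (array([ 551.5, -325.1,   -2.9]), np.float64(0.11319108288476681))
side (array([ 552.3, -331.2,   -5.9]), np.float64(0.08583813058258576))
top peg yaw -1.1949888 y at 620 -38.894947
plate 83 84.1513 532.29425 316.88126 0.44229412 52.908653Traceback (most recent call last):
  File "<stdin>", line 13, in <module>
cv2.error: OpenCV(4.12.0) /io/opencv/modules/imgproc/src/convhull.cpp:143: error: (-215:Assertion failed) total >= 0 && (depth == CV_32F || depth == CV_32S) in function 'convexHull'
```

>>> play_rows(commands=[[0,0,3,25,-33,5,85],[0,0,6,50,-66,10,85],[0,0,9,75,-99,10,85],[0,0,11.5,100,-132,10,85],[0,0,11.5,125,-165,10,85],[0,0,11.5,150,-198,10,85],[0,0,11.5,175,-231,10,85],[0,0,11.5,200,-264,10,85]])

```text
time: 2.67
tool_pos: [379.7, 359.2, 241.7]
ee_rot: [[0.078, 0.997, 0.001], [0.997, -0.078, 0.001], [0.001, 0.001, -1.0]]
wrist_force: [1.1, 0.7, -0.7]
finger_gap: 0.993
```

>>> play_rows(commands=[[0,0,0,10,-40,0,85],[0,0,0,20,-80,0,85],[0,0,0,30,-120,0,85],[0,0,0,40,-160,0,85],[0,0,0,50,-200,0,85],[0,0,0,55,-240,0,85],[0,0,0,60,-280,0,85],[0,0,0,63,-320,0,85]])

```text
time: 3.33
tool_pos: [441.9, 38.9, 241.7]
ee_rot: [[0.078, 0.997, 0.001], [0.997, -0.078, -0.0], [0.0, 0.001, -1.0]]
wrist_force: [1.3, -0.5, 0.2]
finger_gap: 0.996
```

>>> play_rows(commands=[[0,0,0,0,-40,-20,60],[0,0,0,0,-80,-40,60],[0,0,0,0,-120,-60,60],[0,0,0,0,-160,-80,60],[0,0,0,0,-200,-100,60],[0,0,0,0,-240,-120,60],[0,0,0,0,-280,-140,60],[0,0,0,0,-320,-150,60]])

```text
time: 4.0
tool_pos: [440.9, -260.8, 96.1]
ee_rot: [[0.078, 0.997, -0.001], [0.997, -0.078, 0.001], [0.001, -0.001, -1.0]]
wrist_force: [0.6, 0.5, 0.1]
finger_gap: 0.702
```

>>> play_rows(commands=[[0,0,0,0,-30,-20,60],[0,0,0,0,-58,-40,60],[0,0,0,0,-58,-46,60],[0,0,0,0,-58,-46,60]])

```text
time: 4.33
tool_pos: [440.3, -317.6, 49.4]
ee_rot: [[0.081, 0.997, -0.003], [0.997, -0.081, 0.003], [0.003, -0.004, -1.0]]
wrist_force: [-0.3, -0.1, -0.3]
finger_gap: 0.702
```

```bash
python3 - <<'E'
from h import *
f=lambda a,k: cv2.cvtColor(cv2.resize(a,None,fx=k,fy=k,interpolation=cv2.INTER_CUBIC),cv2.COLOR_RGB2BGR)
o=env.observe();print(o['tool_pos'],o['finger_gap'])
L=[]
for n,c in (('side',(215,230)),('top',(335,180))):
    p=imaging.get_image(n)
    im=p['image'].copy(); q=proj(p,o['tool_pos'])[0]; print(n,q)
    L.append(f(im[c[1]:c[1]+100,c[0]:c[0]+100],4)); d=((q-c+.5)*4).astype(int); cv2.circle(L[-1],tuple(int(v) for v in d),3,(0,0,255),-1)
cv2.imwrite('pics/g1.png',np.hstack(L))
E
```

```text
[ 440.34277226 -317.63132255   49.38905004] 0.7019009268286899
side [240.3558627  284.23552038]
top [376.68657727 244.49528677]
```

View pics/g1.png

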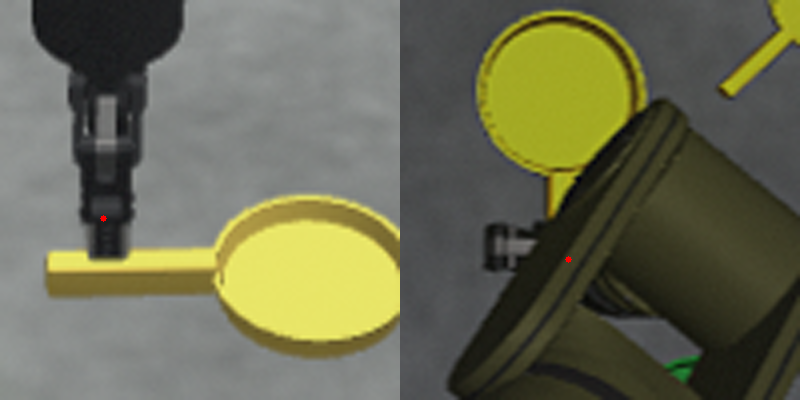

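>>> play_rows(commands=[[0,0,0,1,-2,-20,60],[0,0,0,2,-2,-36,60],[0,0,0,2,-2,-45,60],[0,0,0,2,-2,-45,10],[0,0,0,2,-2,-45,10],[0,0,0,2,-2,-45,10],[0,0,0,2,-2,-45,10],[0,0,0,2,-2,-45,10]], force=50)

```text
time: 5.1
tool_pos: [444.8, -320.0, 8.3]
ee_rot: [[0.078, 0.997, 0.002], [0.997, -0.078, -0.001], [-0.001, 0.002, -1.0]]
wrist_force: [0.5, 0.6, 3.1]
finger_gap: 0.171
```

>>> play_rows(commands=[[0,0,0,0,0,0,10],[0,0,0,0,0,0,10],[0,0,0,0,0,0,10],[0,0,0,0,0,0,10]])

```text
time: 5.43
tool_pos: [444.7, -320.0, 8.0]
ee_rot: [[0.078, 0.997, 0.002], [0.997, -0.078, -0.001], [-0.001, 0.002, -1.0]]
wrist_force: [-0.1, 2.7, 5.4]
finger_gap: 0.171
```

```bash
python3 - <<'E'
from fit import *
p=imaging.get_image('side'); print(panfit(p,[552,-331,-6])); save(p,'s2'); o=env.observe(); print(o['tool_pos'],o['wrist_force'],o['finger_gap'])
E
```

```text
(array([ 552.26177651, -330.96278364,   -8.57505531]), np.float64(0.2190463706373914))
[ 444.70595508 -320.00962059    8.01793192] [-0.68453533  3.46307797  6.47532382] 0.17304510221424493
```

View pics/s2.png

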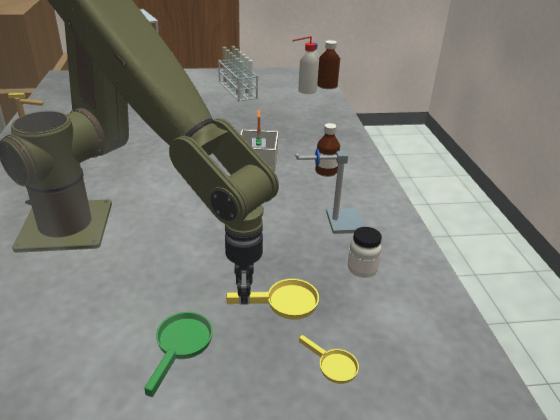

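>>> play_rows(commands=[[0,0,0,0,0,6,10],[0,0,0,2,10,8,10],[0,0,0,6,28,8,10],[0,0,0,12,50,8,10],[0,0,0,18,75,8,10],[0,0,0,24,100,8,10],[0,0,0,29,120,8,10],[0,0,0,34,143,8,10]])

```text
time: 6.15
tool_pos: [477.1, -174.7, 14.1]
ee_rot: [[0.078, 0.997, -0.002], [0.997, -0.078, 0.001], [0.0, -0.002, -1.0]]
wrist_force: [0.3, -0.3, -1.9]
finger_gap: 0.174
```

>>> play_rows(commands=[[0,0,0,6,25,0,10],[0,0,0,12,50,0,10],[0,0,0,18,75,0,10],[0,0,0,24,100,0,10],[0,0,0,29,120,0,10],[0,0,0,33,137,0,10],[0,0,0,35,144,0,10],[0,0,0,35,144,0,10]])

```text
time: 6.82
tool_pos: [512.3, -31.0, 14.3]
ee_rot: [[0.076, 0.997, -0.001], [0.997, -0.076, 0.0], [0.0, -0.001, -1.0]]
wrist_force: [0.3, -0.3, -1.8]
finger_gap: 0.169
```

```bash
python3 - <<'E'
from fit import *
o=env.observe(); print(o['tool_pos'],o['wrist_force'],o['finger_gap'])
f=lambda a,k: cv2.cvtColor(cv2.resize(a,None,fx=k,fy=k,interpolation=cv2.INTER_CUBIC),cv2.COLOR_RGB2BGR)
L=[]
for n,c in (('side',(260,140)),('top',(215,100))):
    p=imaging.get_image(n); L.append(f(p['image'][c[1]:c[1]+100,c[0]:c[0]+100],4))
    print(n,panfit(p,[620,-42,-4.5]))
cv2.imwrite('pics/g3.png',np.hstack(L))
E
```

```text
[512.29370885 -30.98261972  14.26871038] [ 0.3224313  -0.29917834 -1.83815383] 0.1686911443721317
side (array([  895.77777778,  3077.55555556, -1326.27777778]), np.float64(1.0))
top (array([620.27443826, -37.69102277,  -2.29677675]), np.float64(0.6932864226488077))
```

View pics/g3.png

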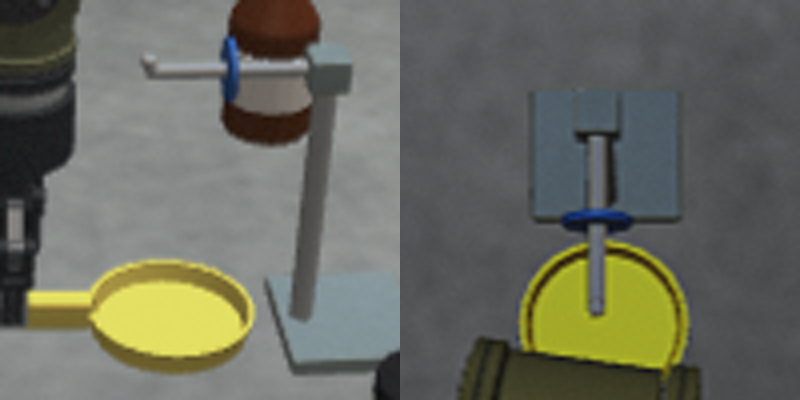

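>>> play_rows(commands=[[0,0,0,0,0,-4,10],[0,0,0,0,0,-7,10],[0,0,0,0,0,-8,10],[0,0,0,0,0,-8,45],[0,0,0,0,0,-8,60],[0,0,0,0,0,-8,60],[0,0,0,0,20,0,60],[0,0,0,0,20,0,60]])

```text
time: 7.58
tool_pos: [513.6, -11.6, 15.7]
ee_rot: [[0.078, 0.997, 0.002], [0.997, -0.078, 0.001], [0.001, 0.002, -1.0]]
wrist_force: [1.3, -0.1, -0.6]
finger_gap: 0.704
```

>>> play_rows(commands=[[0,0,0,0,-19,0,60],[0,0,0,0,-20,20,60],[0,0,0,-5,-20,60,60],[0,0,0,-20,-10,98,85],[0,0,0,-20,10,132,85],[0,0,0,-20,30,166,85],[0,0,0,-20,60,190,85],[0,0,0,-20,95,210,85]])

```text
time: 8.25
tool_pos: [493.9, 82.3, 228.1]
ee_rot: [[0.08, 0.997, 0.005], [0.997, -0.08, -0.0], [0.0, 0.005, -1.0]]
wrist_force: [0.9, -0.0, 0.2]
finger_gap: 0.999
```

>>> play_rows(commands=[[0,0,0,5,40,0,85],[0,0,0,10,80,0,85],[0,0,0,15,120,0,85],[0,0,0,20,150,0,85]])

```text
time: 8.58
tool_pos: [513.0, 234.9, 224.9]
ee_rot: [[0.077, 0.997, 0.001], [0.997, -0.077, 0.001], [0.001, 0.001, -1.0]]
wrist_force: [-0.2, 0.8, -0.2]
finger_gap: 0.993
```

```bash
cat > chk.py <<'E'
from fit import *
import sys
np.set_printoptions(precision=1,suppress=True)
f=lambda a,k: cv2.cvtColor(cv2.resize(a,None,fx=k,fy=k,interpolation=cv2.INTER_CUBIC),cv2.COLOR_RGB2BGR)
o=env.observe(); print(o['time'],o['tool_pos'],o['wrist_force'])
L=[]
for n,c in (('side',(260,140)),('top',(215,110))):
    p=imaging.get_image(n); L.append(f(p['image'][c[1]:c[1]+100,c[0]:c[0]+100],4))
    import fit
    old=fit.yelmask
    def ym(p,c=c):
        m=old(p); k=np.zeros_like(m); k[c[1]:c[1]+100,c[0]-40:c[0]+100]=1; return m*k
    fit.yelmask=ym; print(n,panfit(p,[620,-42,-4.5])); fit.yelmask=old
    ys,xs=np.mgrid[0:420,0:560]; W=back(p,xs.ravel(),ys.ravel(),p['z_map'].ravel()).reshape(420,560,3)
    x,y,z=np.moveaxis(W,2,0)
    m=(z>188)&(z<210)&(x>596)&(x<690)&(abs(x-643)>6)&(abs(y+43)<12)
    w=W[m].astype(np.float32); vx,vy,x0,y0=cv2.fitLine(w[:,:2],cv2.DIST_L2,0,.01,.01).ravel(); print('peg yaw',np.degrees(np.arctan2(vy,vx)),'y at 620',y0+vy/vx*(620-x0))
cv2.imwrite('pics/'+sys.argv[1]+'.png',np.hstack(L))
E
python3 chk.py k1
```

```text
8.5833 [513.  234.9 224.9] [-0.2  0.8 -0.2]
side (array([620.1, -43.7,  -9.1]), np.float64(0.10631584253238571))
peg yaw -0.4281648 y at 620 -45.22387
top (array([619.4, -39.2,  -5. ]), np.float64(0.26035419632333806))
peg yaw -1.3352249 y at 620 -38.853214
```

View pics/k1.png

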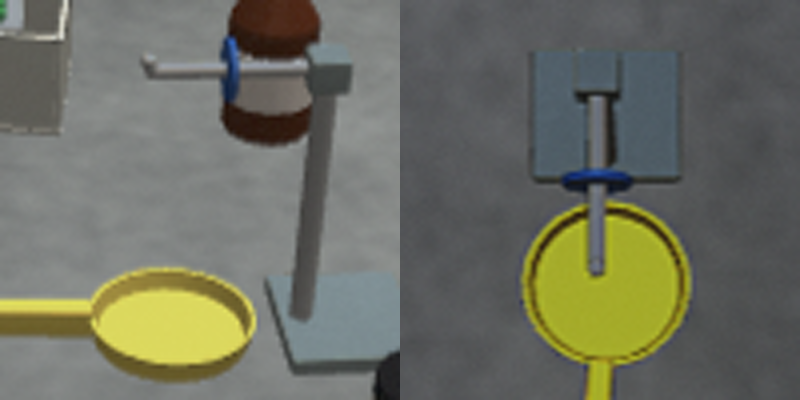

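>>> play_rows(commands=[[0,0,-1.5,8,35,0,85],[0,0,-1.5,16,70,0,85],[0,0,-1.5,19,81,-10,85],[0,0,-1.5,19,81,-40,85],[0,0,-1.5,19,81,-70,85],[0,0,-1.5,19,81,-95,85],[0,0,-1.5,19,81,-103,85],[0,0,-1.5,19,81,-103,80]])

```text
time: 9.35
tool_pos: [530.1, 311.4, 118.0]
ee_rot: [[0.105, 0.994, -0.006], [0.994, -0.105, -0.003], [-0.004, -0.006, -1.0]]
wrist_force: [0.3, -0.2, 0.1]
finger_gap: 0.941
```

```bash
python3 - <<'E'
from fit import *
o=env.observe(); print(o['tool_pos'],o['wrist_force'],o['finger_gap'])
f=lambda a,k: cv2.cvtColor(cv2.resize(a,None,fx=k,fy=k,interpolation=cv2.INTER_CUBIC),cv2.COLOR_RGB2BGR)
L=[]
for n,c in (('side',(210,80)),('top',(80,160))):
    p=imaging.get_image(n); L.append(f(p['image'][c[1]:c[1]+100,c[0]:c[0]+100],4))
cv2.imwrite('pics/g5.png',np.hstack(L))
E
```

```text
[530.1034736  311.41077128 118.04920244] [ 0.26133403 -0.19469141  0.13076277] 0.941215769149283
```

View pics/g5.png

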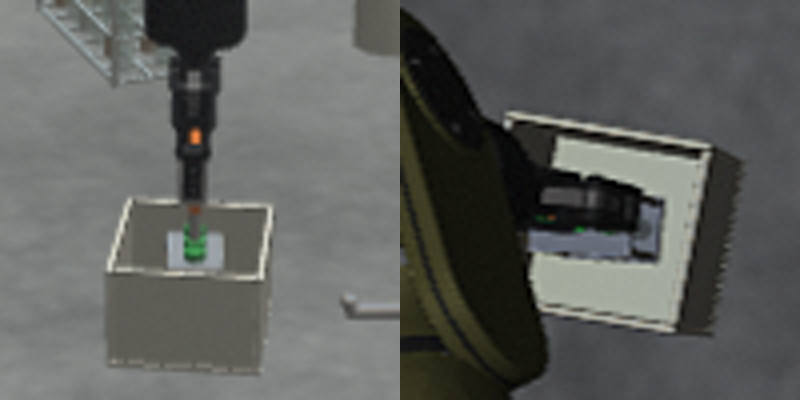

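>>> play_rows(commands=[[0,0,0,1,2,3,45],[0,0,0,1,2,3,45],[0,0,0,1,2,3,45],[0,0,0,1,2,3,45],[0,0,0,1,2,3,45],[0,0,0,1,2,3,45],[0,0,0,1,2,13,45],[0,0,0,1,2,23,45]], force=70)

```text
time: 10.12
tool_pos: [532.3, 315.3, 145.0]
ee_rot: [[0.104, 0.995, -0.001], [0.995, -0.104, -0.0], [-0.001, -0.001, -1.0]]
wrist_force: [-0.4, -0.3, -3.6]
finger_gap: 0.617
```

```bash
python3 - <<'E'
from fit import *
o=env.observe(); print(o['tool_pos'],o['wrist_force'],o['torque'],o['finger_gap'])
E
```

```text
[532.33715504 315.26577329 145.01864497] [-0.40005755 -0.28083374 -3.5968861 ] [ 0.04310299 -0.01181504  0.03701597] 0.6168285301998125
```

>>> play_rows(commands=[[0,0,0,0,0,15,45],[0,0,0,0,0,35,45],[0,0,0,0,0,55,45],[0,0,0,0,0,75,45],[0,0,0,0,0,88,45],[0,0,0,0,-15,90,45],[0,0,1,0,-40,90,45],[0,0,2,0,-65,90,45]])

```text
time: 10.78
tool_pos: [532.4, 249.5, 234.5]
ee_rot: [[0.067, 0.998, -0.0], [0.998, -0.067, -0.001], [-0.001, -0.0, -1.0]]
wrist_force: [0.4, -0.3, -2.3]
finger_gap: 0.62
```

>>> play_rows(commands=[[0,0,1,0,-30,0,45],[0,0,2,0,-60,0,45],[0,0,3,0,-90,0,45],[0,0,3,0,-120,0,45],[0,0,3,0,-150,0,45],[0,0,3,0,-180,0,45],[0,0,3,0,-210,0,45],[0,0,3,0,-240,0,45]])

```text
time: 11.45
tool_pos: [531.7, 8.5, 233.9]
ee_rot: [[0.017, 1.0, -0.002], [1.0, -0.017, -0.0], [-0.0, -0.002, -1.0]]
wrist_force: [0.7, -0.4, -2.0]
finger_gap: 0.621
```

>>> play_rows(commands=[[0,0,0,0,-25,0,45],[0,0,0,0,-40,0,45],[0,0,0,0,-50,0,45],[0,0,0,0,-52,0,45],[0,0,0,0,-52,0,45],[0,0,0,0,-52,0,45]])

```text
time: 11.95
tool_pos: [532.7, -41.0, 234.5]
ee_rot: [[0.017, 1.0, -0.001], [1.0, -0.017, 0.001], [0.001, -0.001, -1.0]]
wrist_force: [0.5, 0.1, -2.4]
finger_gap: 0.619
```

```bash
cat > car.py <<'E'
from fit import *
import sys
np.set_printoptions(precision=1,suppress=True)
o=env.observe(); print(o['time'],o['tool_pos'],o['wrist_force'],o['finger_gap']); r=np.array(o['ee_rot']);print('yaw',np.degrees(np.arctan2(r[1,0],r[0,0])))
f=lambda a,k: cv2.cvtColor(cv2.resize(a,None,fx=k,fy=k,interpolation=cv2.INTER_CUBIC),cv2.COLOR_RGB2BGR)
L=[]
for n,c in (('side',(240,110)),('top',(215,120))):
    p=imaging.get_image(n); L.append(f(p['image'][c[1]:c[1]+120,c[0]:c[0]+100],4))
    hsv=cv2.cvtColor(p['image'],cv2.COLOR_RGB2HSV)
    ys,xs=np.mgrid[0:420,0:560]; W=back(p,xs.ravel(),ys.ravel(),p['z_map'].ravel()).reshape(420,560,3)
    x,y,z=np.moveaxis(W,2,0)
    m=(hsv[...,0]<14)&(hsv[...,1]>150)&(abs(x-560)<90)&(abs(y+42)<60)&(z>80)
    w=W[m]; print(n,'orange',len(w)); 
    if len(w)>3: print(np.percentile(w,[3,50,97],axis=0)); print('px',xs[m].min(),xs[m].max(),ys[m].min(),ys[m].max())
    m=(z>30)&(z<200)&(abs(x-560)<90)&(abs(y+42)<60)&~((hsv[...,0]<14)&(hsv[...,1]>150)); w=W[m]
    print('body zmin',np.percentile(w[:,2],[1,3,10]) if len(w) else '')
cv2.imwrite('pics/'+sys.argv[1]+'.png',np.hstack(L))
E
python3 car.py m1
```

```text
11.95 [532.7 -41.  234.5] [ 0.5  0.1 -2.4] 0.6190979256527448
yaw 89.05011415372014
side orange 16
[[528.8 -72.5 220.4]
 [531.6 -68.9 227.4]
 [536.5 -35.7 271.7]]
px 271 273 130 156
body zmin [111.6 113.9 116.1]
top orange 0
body zmin [114.8 115.9 118. ]
```

View pics/m1.png

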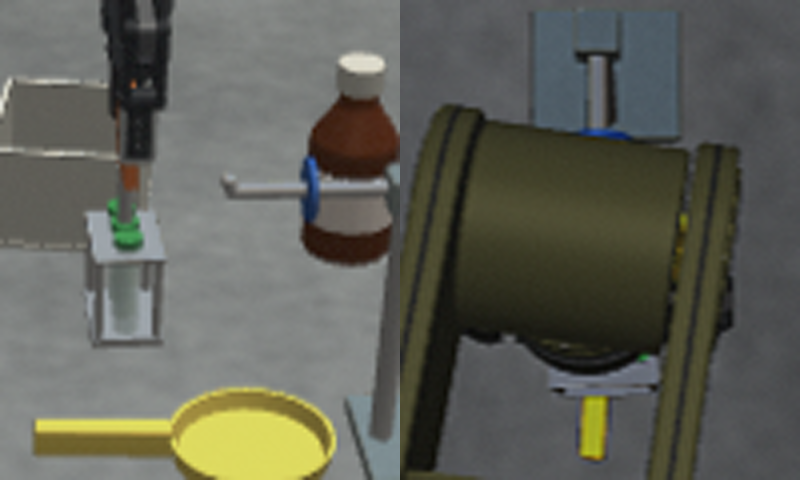

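```bash
python3 - <<'E'
from fit import *
np.set_printoptions(precision=1,suppress=True)
p=imaging.get_image('top')
print('frame -x edges top', proj(p,[[511,-41-32,176],[511,-41+32,176],[511,-73,116],[511,-9,116]]))
print('peg', proj(p,[[600,-41,205],[670,-41,205]]))
L=cv2.resize(p['image'][190:225,235:305],None,fx=11,fy=11,interpolation=cv2.INTER_NEAREST); cv2.imwrite('pics/z1.png',L[...,::-1])
E
```

```text
frame -x edges top [[280.1 214.7]
 [251.9 215.5]
 [280.  217.1]
 [253.4 217.8]]
peg [[264.7 174. ]
 [264.  143.3]]
```

View pics/z1.png

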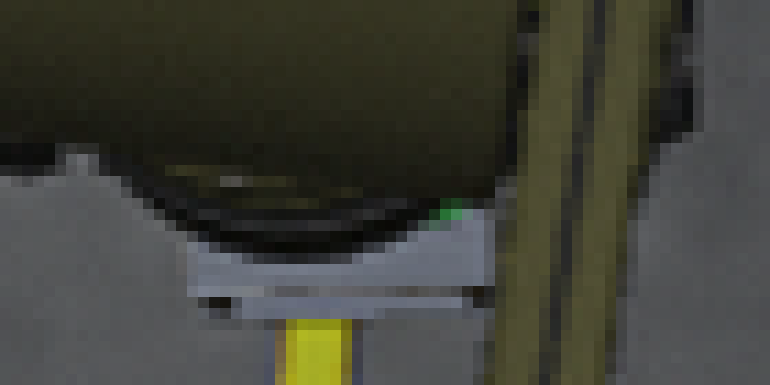

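>>> play_rows(commands=[[0,0,0,0,0,-15,45],[0,0,0,0,0,-32,45],[0,0,0,0,0,-42,45],[0,0,0,10,0,-45,45],[0,0,0,20,0,-45,45],[0,0,0,28,0,-45,45],[0,0,0,30,0,-45,45],[0,0,0,30,0,-45,45]])

```text
time: 12.77
tool_pos: [564.0, -41.5, 190.6]
ee_rot: [[0.017, 1.0, 0.001], [1.0, -0.017, -0.0], [-0.0, 0.001, -1.0]]
wrist_force: [-0.3, -0.1, -1.4]
finger_gap: 0.621
```

```bash
python3 car.py m2; python3 - <<'E'
from fit import *
np.set_printoptions(precision=1,suppress=True)
p=imaging.get_image('side'); o=env.observe(); T=np.array(o['tool_pos'])
x,y,z=T; u=z-120
pts=[[x-22,y-32,u],[x+22,y-32,u],[x-22,y-32,u+62],[x+22,y-32,u+62],[x,y-27,u+161],[x,y-27,u+107],[588,-42,205],[620,-42,200]]
q=proj(p,pts); print(q)
c=(240,110); L=cv2.resize(p['image'][c[1]:c[1]+100,c[0]:c[0]+100],None,fx=6,fy=6,interpolation=cv2.INTER_CUBIC)[...,::-1].copy()
for a in q: cv2.circle(L,tuple(int(v) for v in (a-c+.5)*6),3,(255,0,255),-1)
cv2.imwrite('pics/z2.png',L)
E
```

```text
12.7667 [564.  -41.5 190.6] [-0.3 -0.1 -1.4] 0.6208448429555272
yaw 89.05188053734037
side orange 14
[[560.2 -72.  177.3]
 [562.2 -66.5 181.6]
 [615.5  -5.6 468.1]]
px 281 309 43 171
body zmin [68.1 70.2 72.3]
top orange 0
body zmin [68.2 70.2 73.5]
[[274.3 209.6]
 [291.6 208.9]
 [275.1 188.8]
 [292.8 188.1]
 [285.2 151.7]
 [284.4 171.5]
 [293.5 155.9]
 [306.3 157.3]]
```

View pics/z2.png

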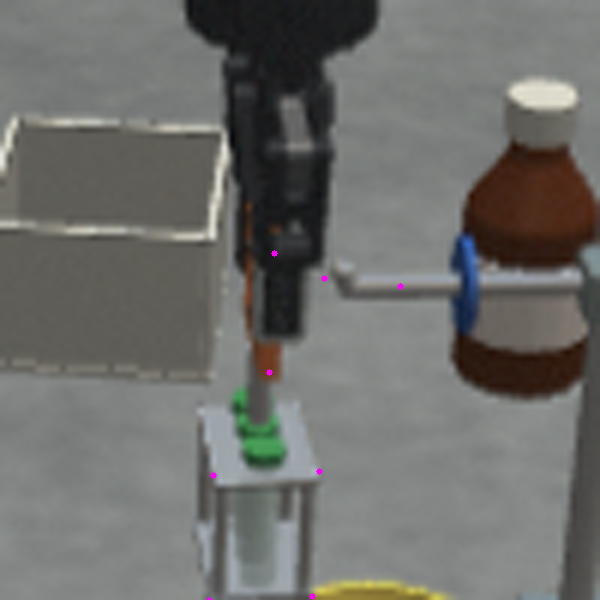

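>>> play_rows(commands=[[0,0,0,0,0,2,45],[0,0,0,6,0,2,45],[0,0,0,12,0,2,45],[0,0,0,18,0,2,45],[0,0,0,24,0,2,45],[0,0,0,30,0,2,45],[0,0,0,36,0,2,45],[0,0,0,36,0,2,45]])

```text
time: 13.58
tool_pos: [600.0, -41.6, 191.7]
ee_rot: [[0.017, 1.0, 0.0], [1.0, -0.017, -0.0], [-0.0, 0.0, -1.0]]
wrist_force: [-0.8, 0.1, -2.6]
finger_gap: 0.618
```

```bash
python3 car.py m3; python3 -c "
from h import *
o=env.observe();print(o['wrist_force'],o['torque'])"
```

```text
13.5833 [600.  -41.6 191.7] [-0.8  0.1 -2.6] 0.6179375418977611
yaw 89.03231311065824
side orange 29
[[590.2 -71.4 179.2]
 [597.  -63.6 186.4]
 [600.9 -18.5 250.6]]
px 296 300 143 171
body zmin [69.2 70.8 73.6]
top orange 4
[[589.4 -65.7 189.4]
 [593.3 -63.7 195. ]
 [593.6 -61.6 211.6]]
px 274 276 177 178
body zmin [72.7 73.7 75.6]
[-0.28663138 -0.65860599 -2.98097694] [ 0.07616813 -0.02204308  0.00305418]
```

View pics/m3.png

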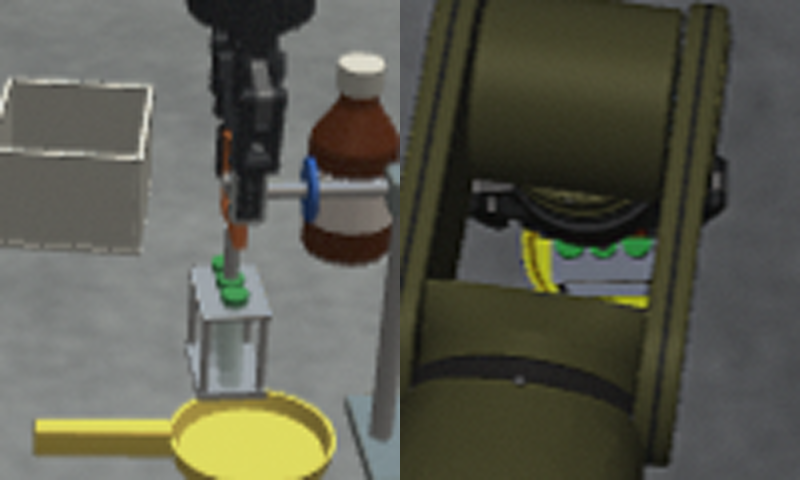

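>>> play_rows(commands=[[0,0,0,7,0,0,45],[0,0,0,14,0,0,45],[0,0,0,21,0,0,45],[0,0,0,21,0,0,45],[0,0,0,21,0,-4,45],[0,0,0,21,0,-8,45],[0,0,0,21,0,-10,45],[0,0,0,21,0,-10,45]])

```text
time: 14.35
tool_pos: [619.1, -41.5, 180.5]
ee_rot: [[0.017, 1.0, -0.002], [1.0, -0.017, 0.0], [0.0, -0.002, -1.0]]
wrist_force: [-0.9, 0.4, -2.9]
finger_gap: 0.618
```

```bash
python3 car.py m4
```

```text
14.35 [619.1 -41.5 180.5] [-0.9  0.4 -2.9] 0.617621353764081
yaw 89.0244504285478
side orange 39
[[615.1 -70.9 167.5]
 [616.2 -31.6 178.1]
 [619.6 -16.1 217.2]]
px 303 308 146 174
body zmin [57.6 59.6 62.3]
top orange 7
[[612.3 -64.2 180.5]
 [613.4 -61.8 184. ]
 [613.6 -55.4 194.5]]
px 271 275 169 170
body zmin [116.  116.6 118.8]
```

View pics/m4.png

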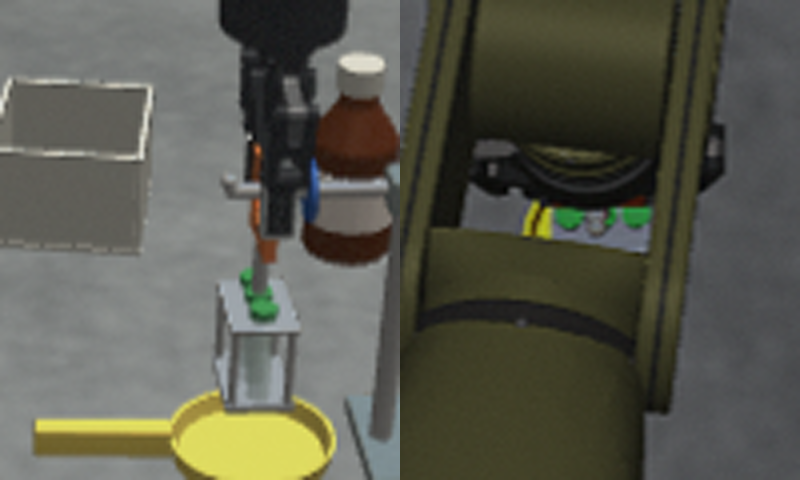

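>>> play_rows(commands=[[0,0,0,1,0,-1,45],[0,0,0,1,0,-2,45],[0,0,0,1,0,-3,45],[0,0,0,1,0,-3,45]])

```text
time: 14.78
tool_pos: [620.8, -41.5, 178.6]
ee_rot: [[0.017, 1.0, -0.0], [1.0, -0.017, 0.0], [0.0, -0.0, -1.0]]
wrist_force: [0.5, 0.2, -2.9]
finger_gap: 0.618
```

>>> play_rows(commands=[[0,0,0,0,0,-1,45],[0,0,0,0,0,-1.5,45],[0,0,0,0,0,-1.5,45]])

```text
time: 15.03
tool_pos: [621.1, -41.6, 178.0]
ee_rot: [[0.017, 1.0, 0.0], [1.0, -0.017, -0.0], [-0.0, 0.001, -1.0]]
wrist_force: [-2.1, 0.5, 0.3]
finger_gap: 0.618
```

>>> play_rows(commands=[[0,0,0,0,0,0,56],[0,0,0,0,0,0,60],[0,0,0,0,0,0,66],[0,0,0,0,0,0,72],[0,0,0,0,0,0,80],[0,0,0,0,0,0,85],[0,0,0,0,0,0,85],[0,0,0,0,0,0,85]])

```text
time: 15.7
tool_pos: [620.9, -41.5, 177.3]
ee_rot: [[0.017, 1.0, -0.0], [1.0, -0.017, -0.0], [-0.0, -0.0, -1.0]]
wrist_force: [-0.2, -0.1, 0.0]
finger_gap: 0.994
```

```bash
python3 car.py m5
```

```text
15.7 [620.9 -41.5 177.3] [-0.2 -0.1  0. ] 0.9944811605858701
yaw 89.02613723726422
side orange 59
[[615.1 -72.1 164.7]
 [618.2 -33.6 181. ]
 [623.1 -18.7 222.7]]
px 304 308 147 175
body zmin [55.6 56.6 59.6]
top orange 9
[[594.3 -64.3 171.6]
 [615.3 -59.6 183.6]
 [615.4 -30.7 285.6]]
px 254 275 168 170
body zmin [112.5 114.7 115.8]
```

View pics/m5.png

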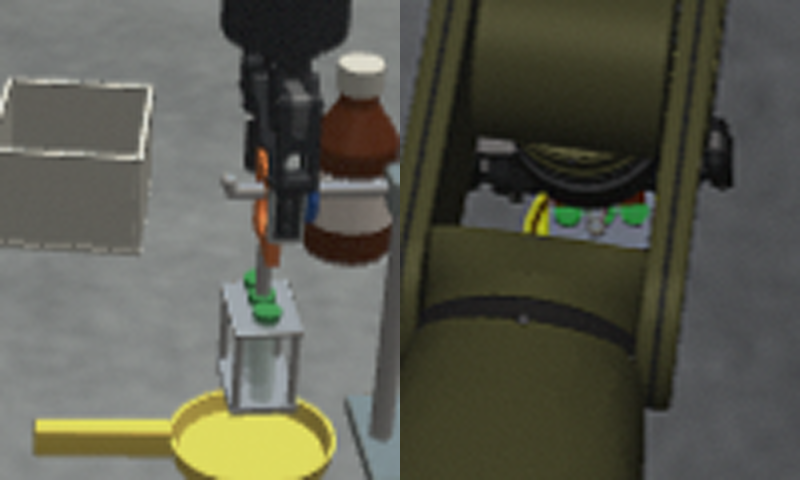

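Hanging free; now I'll withdraw straight up and check.

>>> play_rows(commands=[[0,0,0,0,0,8,85],[0,0,0,0,0,20,85],[0,0,0,0,0,35,85],[0,0,0,0,0,55,85],[0,0,0,0,0,75,85],[0,0,0,-30,0,95,85],[0,0,0,-60,20,110,85],[0,0,0,-90,50,110,85]])

```text
time: 16.47
tool_pos: [532.6, 6.7, 293.2]
ee_rot: [[0.02, 1.0, 0.008], [1.0, -0.02, -0.001], [-0.001, 0.008, -1.0]]
wrist_force: [0.4, 0.9, 0.7]
finger_gap: 0.993
```

>>> play_rows(commands=[[0,0,0,-20,35,0,85],[0,0,0,-40,70,0,85],[0,0,0,-60,105,0,85],[0,0,0,-80,135,0,85],[0,0,0,-80,160,0,85],[0,0,0,-80,190,0,85],[0,0,0,-80,200,0,85],[0,0,0,-80,200,0,85]])

```text
time: 17.13
tool_pos: [451.3, 209.7, 288.7]
ee_rot: [[0.014, 1.0, 0.002], [1.0, -0.014, 0.001], [0.001, 0.002, -1.0]]
wrist_force: [-1.2, -0.4, 0.2]
finger_gap: 0.996
```

```bash
python3 car.py m6; python3 chk.py m7; python3 - <<'E'
from h import *
save(imaging.get_image('side'),'s9')
E
```

```text
17.1333 [451.3 209.7 288.7] [-1.2 -0.4  0.2] 0.9955171574531317
yaw 89.2257489336145
side orange 128
[[617.1 -71.7 166.9]
 [619.5 -60.  196.4]
 [623.9 -23.4 216.4]]
px 304 310 147 175
body zmin [55.  57.2 59.6]
top orange 76
[[614.8 -64.3 172.9]
 [615.6 -46.7 191.5]
 [622.1 -16.9 217.3]]
px 253 275 163 170
body zmin [30.4 56.5 60.9]
17.2333 [451.7 207.6 288. ] [ 0.4 -0.1 -0.2]
side (array([619.5, -45. ,  -9.5]), np.float64(0.21357722673190258))
peg yaw -2.0688536 y at 620 -44.567707
top (array([619.4, -39.2,  -5. ]), np.float64(1.158519450560973))
peg yaw -0.5598896 y at 620 -39.56676
```

View pics/m6.png

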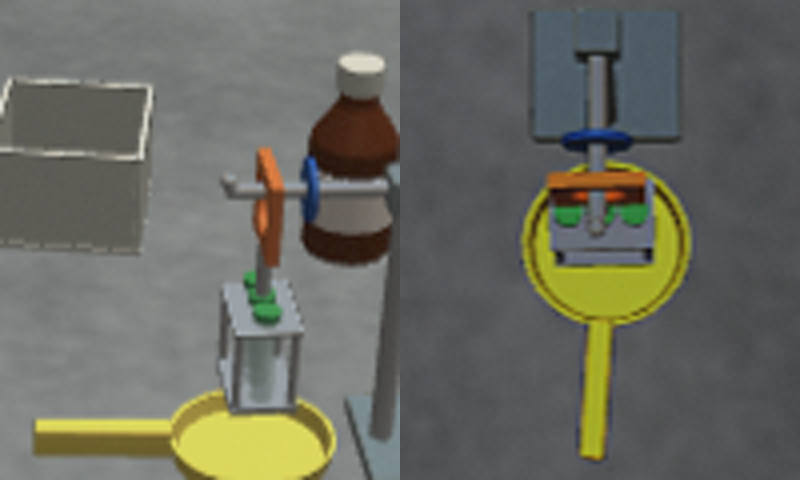

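View pics/s9.png

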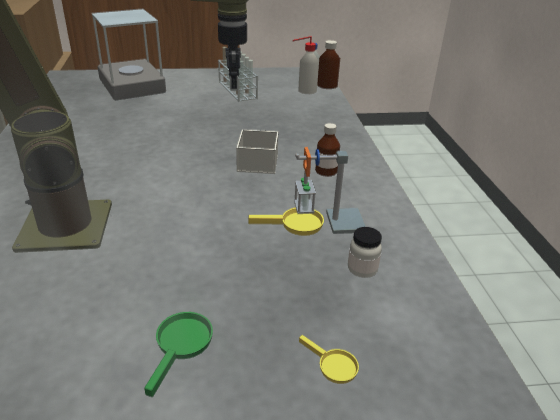

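Both pictures show the carrier hanging on the peg, side pixels (307,160), between the tip (298,157) and the collar (318,158). The pan is centred below it at (302,221), and the bottle and jar haven't moved.

```bash
python3 -c "
from plant import hand_in
print(hand_in())"
```

```text
the job is handed in; nothing more can be done
None
```

The job is done and handed in at about 17 s of the 62 s limit. The larger yellow pan sits flat under the peg, and the test-tube carrier hangs from the peg over it.

- **Pan:** I carried it by its handle and set it down. The last clear fit from each camera, taken before hanging, put its centre within about 2 mm of the point under the peg. After hanging, the carrier hid part of the pan, so that fit was unreliable, but the pictures showed no shift.
- **Carrier:** I gripped it by the plate edges, lifted it upright out of the tub and passed the eye over the upturned tip with no contact force. I then lowered it until its weight came off the wrist. The last pictures show it hanging upright between tip and collar. Its plate is at x ≈ 617–620 against a seat at about 620, and its underside is about 55–57 mm up (55 expected).
- **Robot and bystanders:** The gripper is open and well clear of everything. The bottle and jar look unmoved in the pictures.

**Disagreement:** the two cameras differ by about 5 mm in y (peg at −39 from the top, −45 from the side). I placed things at the mean, about −42; the pan-to-peg offset came out small in each camera taken alone.

**Slip:** after releasing the pan I moved the open fingers 20 mm sideways beside its handle by mistake. No force showed, and the pan fit taken after that move was still centred.

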